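# Turn a filter cube window-up on a stepped turning rack

### The arm

A 6-joint arm with a two-finger parallel gripper is mounted at the origin on a cart in front of the work surface, level with it; the furniture and walls round the work are solid. World frame = base frame: x ahead of the robot, y to its left, z up, the work surface at z = 0. Lengths are in m, angles in rad, forces in N, time in s.
With the tool pointing down it reaches from about 0.375 to 0.975 m from the base axis. Payload 3.8 kg.
Tool frame: the origin (TCP) lies midway between the tips of the shut fingers; the grasp point (between the pads) lies 19 mm behind it; z points along the fingers, y is the line along which they close (so a half turn about z gives the same grasp; the last joint's range is limited). The gripper opens to 88 mm and grips with 3 to 60 N. Pads are 18 mm wide; open, the fingers measure 123 mm over their backs; the gripper's body (75 mm by 187 mm) begins 45 mm behind the grasp point.
Start: joints at [-1.152, 0.264, 1.604, -0, 1.274, -0.037], TCP at [0.297, -0.606, 0.239] pointing down, gripper open.
Joint ranges: [-2.63, 2.63], [-0.94, 2.18], [0.31, 2.57], [-1.31, 4.45], [0, 2.66], [-2.55, 2.55]. Speed limits (rad/s): [2.57, 2.57, 3.14, 3.14, 3.14, 3.14].

### API

Orientations are given as a rotation vector (axis times angle).
In Python, from cell import manip, inverse_kinematics, cams, order gives the robot as it stands. Calls block until the motion is done:
- manip.move_pose(position, orientation): joint-space move of the TCP to a pose.
- manip.move_linear(position, rate=0.15, rot=None): straight line of the TCP; rot=None keeps the orientation; rate is the mean speed in m/s.
- manip.set_joints(angles): joint-space move.
- manip.set_gripper(opening, force=None): finger opening in m; force is the grip in N (None keeps the last); returns when the fingers have stopped.
- manip.dwell(seconds).
- inverse_kinematics(position, orientation): joint angles nearest the present ones, or None.
- manip.state(): the state.
- cams.capture(name): name is "side" or "top" or "wrist"; returns a dict with "image" (480x640x3 uint8, blue, green, red), "z_map" (480x640 float32, m along the optical axis (not along the pixel's ray), 0 where there is no reading), "intrinsics" (3x3 intrinsics, pixels), "k1" (the pictures are not rectified: a ray, as slopes to the right and down, at radius r is drawn at 1 + k1 r^2 times it, then the intrinsics apply), "position" and "orientation" of the camera in the world; the wrist camera has in their place "T_tool_cam" (4x4, takes a point from camera to tool coordinates, whose origin is the TCP and whose axes are the flange's). Camera axes: x right, y down, z forward; pixel columns grow to the right and rows downward; lengths in m; the calibration is good to about 2 mm. A picture is of the moment at which its call begins: read the wrist's pose just before it.
A pose or a line that the arm cannot do raises manip.IKError and nothing moves.
- order.close_job(): hands the job in; it is judged then, once.
The state is a dict: "clock": time; "joint_pos": joint angles; "joint_velocities": joint speeds; "tau": joint torques, N m; "tool_pos": TCP position; "tcp_rot": TCP orientation; "contact_force": force on the tool from outside, world axes, zero at the start; "moment": the same for the moment, N m; "gripper_width": finger opening in m; "grasp_force": force on a finger pad.
Only numpy, scipy, OpenCV 4.12 (cv2) and the standard library are available. Lean on these libraries where they do the work, as an engineer would, in place of code of your own. Each camera call takes 0.05 s, during which the arm holds its last target. There are 200 camera calls.

### The job

Turn the black filter cube on the stepped rack window-up without picking it up: slide the red-knobbed gate bolt fully open, push the cube along the channel so that it tumbles a quarter turn over the first step and comes to rest on the middle deck, then push it over the second step onto the bottom deck so that its green window faces up. Then slide it along until it touches the end stop and slide the blue-knobbed keeper bolt fully in behind it. Leave the objective, bottle, dish and canister standing about it where they are.

Things in the scene. Friction and masses are not known exactly. Their poses are not given: they have to be found in the camera images.
- turning_rack: Fixed stepped rack, aluminium with white slick lining (friction about 0.3). Origin: on the table, mid width; x = travel, z up. Level decks: top z 64 mm, x -178..-70; middle z 38, x -70..35; bottom z 12, x 35..165. Steps 26 mm, square edges. Channel y -26..26 between rails 8 mm above deck, 6 thick; rear end open. End stop face x 165, top z 36. Gate on its +y side, keeper on -y side.
- filter_cube: Black filter cube, 60 g (may vary), round green window on its own -x face, small grip tab on its own -y side. Body 40 (x) x 40 (y) x 38 (z) mm, 44 in y with the tab. Origin: centre of its own bottom face (z 0..38). Starts window down on the top deck: own x up, own y = rack y, own z to the rack's rear. Each tumble over a step rolls it 90 degrees forward about rack y.
- cube_centre (a point): Centre of the filter cube; axes as the cube's. 20 mm above the deck when window down or up; 20 mm above it on the middle deck too, within 1 mm. Pushed low or high, the cube slides; it tips once its centre is past a deck's edge, and slides 10 to 45 mm on from the riser as it lands.
- gate_knob (a point): Top centre of the gate's red knob: upright, 12 mm diameter, 23 mm tall, top 42 mm above the top deck. At rack x -80, y +62 shut, y +86 open. Stands on a steel bolt 8 mm wide along rack y, its top 18 mm above the deck, that reaches across the channel to y +9 when shut, and clears it when open.
- gate (a joint): Gate bolt slide along rack +y, m: 0 = shut, bars the channel just ahead of the cube; 0.024 = fully open. Stays where left; about 1.5 N moves it.
- keeper_knob (a point): Top centre of the keeper's blue knob: upright, 12 mm diameter, 23 mm tall, top 42 mm above the bottom deck (rack z 54). At rack x +118, y -66 withdrawn, y -42 shut. Stands on a steel bolt 8 mm wide along rack y, its top 18 mm above the deck; shut, it reaches to y -8, 5 mm behind a cube that touches the end stop.
- keeper (a joint): Keeper bolt slide along rack +y (towards the channel), m: 0 = withdrawn; 0.024 = fully in. Stays where left; about 1.5 N moves it.
- objective: Bystander: loose grey microscope objective with a yellow band, 28 mm diameter, 46 tall, standing to the right of the rack. Origin: centre of its underside.
- oil_bottle: Bystander: loose brown dropper bottle, 32 mm diameter, 78 tall, standing to the right of the rack. Origin: centre of its underside.
- culture_dish: Bystander: loose pale round culture dish, 59 mm diameter, 15 tall, on the far side of the rack. Origin: centre of its underside.
- canister: Bystander: loose white canister with black lid, 42 mm diameter, 56 tall, on the far side, to the right of the rack. Origin: centre of its underside.

How it is judged:
By the outcome, as a careful person would: the job done as asked, in the order asked, and still so for the second after the job is handed in, with the robot touching nothing.
It also fails if it takes over 61 s, if anything falls off the work surface, if the arm or the gripper's body presses on something with over 40 N, if the wrist force passes 120 N, or if a joint passes its speed limit or range.

## Working session

There is one attempt and no reset: what is moved stays moved. The work goes in short steps, each a Python script; the robot and the scene stay as the last script left them, time stands still between calls to the robot, and variables do not carry over. Pictures are saved under pics/ and viewed, at most 10 in all, crops included, and the job is handed in when it is done.

```bash
ls; mkdir -p pics; python3 - <<'E'
from cell import manip,cams
import cv2,numpy as np
s=manip.state();print(s['clock'],s['tool_pos'],s['tcp_rot'],s['gripper_width'])
for n in('top','side'):
    c=cams.capture(n);cv2.imwrite(f'pics/{n}0.png',c['image']);np.savez(f'{n}0.npz',**c)
    print(n,c['intrinsics'].tolist(),c['k1'],c['position'],c['orientation'])
E
```

```text
pics
0.0 [ 0.29684133 -0.60547782  0.23742229] [-3.05831915e+00 -7.09311618e-01  6.13494135e-04] 0.08812510044538048
top [[511.853782789235, 0.0, 323.9033764212775], [0.0, 511.853782789235, 239.6129848590388], [0.0, 0.0, 1.0]] -0.10561276710994393 [4.18121581e-01 5.58541756e-04 1.13525995e+00] [-2.15697933  2.14677503 -0.10119414]
side [[505.06355525428586, 0.0, 313.0208325014599], [0.0, 505.06355525428586, 239.25347581049317], [0.0, 0.0, 1.0]] -0.012531597624174754 [ 0.14575053 -0.65822076  0.5093092 ] [-1.99821806  0.52462678 -0.33278765]
```

View pics/top0.png

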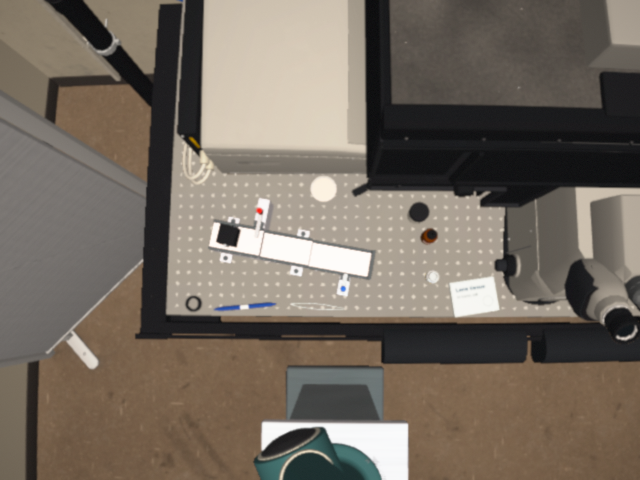

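View pics/side0.png

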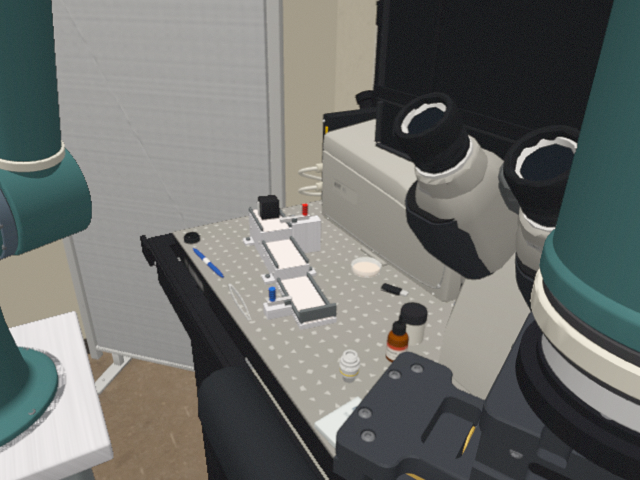

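The top view shows the rack running left to right, with the cube at (228,235), the red knob at (260,211), the blue knob at (343,288), and bystanders at (323,188), (419,212), (429,236), (433,277). In the side view the cube is at (269,206), red at (305,210) and blue at (272,294). Next I locate the rack.

```bash
cat > h.py <<'E'
import numpy as np,cv2
from scipy.spatial.transform import Rotation as R
def ray(c,uv,T=None):
    K=c['intrinsics'];k=float(c['k1'])
    p=cv2.undistortPoints(np.array([[uv]],float),K,np.array([k,0,0,0.]))[0,0]
    d=np.array([p[0],p[1],1.])
    if T is None: return np.array(c['position']),R.from_rotvec(c['orientation']).as_matrix()@d
    return T[:3,3],T[:3,:3]@d
def onplane(c,uv,z,T=None):
    o,d=ray(c,uv,T);return o+d*(z-o[2])/d[2]
def tri(r1,r2):
    (o1,d1),(o2,d2)=r1,r2
    s=np.linalg.lstsq(np.c_[d1,-d2],o2-o1,rcond=None)[0]
    a,b=o1+s[0]*d1,o2+s[1]*d2
    return (a+b)/2,np.linalg.norm(a-b)
def blobs(im,col,box=None,minA=8):
    h=cv2.cvtColor(im,cv2.COLOR_BGR2HSV).astype(int);H,S,V=h[...,0],h[...,1],h[...,2]
    m={'red':((H<8)|(H>172))&(S>150)&(V>80),'blue':(H>100)&(H<125)&(S>150)&(V>80),
       'black':(V<60),'white':(V>200)&(S<40),'green':(H>40)&(H<90)&(S>80)&(V>60)}[col].astype(np.uint8)
    if box is not None:
        q=np.zeros_like(m);x0,y0,x1,y1=box;q[y0:y1,x0:x1]=1;m*=q
    n,l,st,ce=cv2.connectedComponentsWithStats(m)
    return [(ce[i],st[i],(l==i).astype(np.uint8)) for i in np.argsort(-st[:,4]) if i and st[i,4]>=minA]
E
python3 - <<'E'
from h import *
t=dict(np.load('top0.npz'));s=dict(np.load('side0.npz'))
np.set_printoptions(precision=4,suppress=True)
P={}
for col,bt,bs,z in(('red',(250,200,272,222),(295,200,315,220),.106),('blue',(330,278,355,300),(262,285,285,305),.054)):
    b=blobs(t['image'],col,bt);q=blobs(s['image'],col,bs)
    print(col,b[0][:2],q[0][:2])
    P[col]=onplane(t,b[0][0],z);print(P[col],'tri',tri(ray(t,b[0][0]),ray(s,q[0][0])))
d=P['blue']-P['red'];yaw=np.arctan2(d[1],d[0])-np.arctan2(-128,198)
print('dist',np.hypot(*d[:2]),np.hypot(198,128),'yaw',yaw)
# cube outline top face
b=blobs(t['image'],'black',(212,220,243,250))[0];print(b[:2])
r=cv2.minAreaRect(cv2.findContours(b[2],0,2)[0][0]);print(r)
for p in cv2.boxPoints(r):print('cubetop',onplane(t,p,.104))
# white rack corners
w=[x for x in blobs(t['image'],'white',(200,210,385,285))[:4]]
for x in w:
    r=cv2.minAreaRect(cv2.findContours(x[2],0,2)[0][0]);print('white',x[0],x[1],r)
big=cv2.resize(t['image'][165:315,170:470],None,fx=2.6,fy=2.6,interpolation=2);cv2.imwrite('pics/t1.png',big)
for n,uv in dict(dish=(323,188),can=(419,212),bot=(429,236),obj=(433,277)).items():
    z=t['z_map'][uv[1],uv[0]];o,dd=ray(t,uv);print(n,o+dd*z)
for uv in((285,100),(285,165),(440,150),(380,180),(530,240),(500,265),(600,250),(250,325)):
    z=t['z_map'][uv[1],uv[0]];o,dd=ray(t,uv);print(uv,o+dd*z)
E
```

```text
red (array([259.0526, 210.6316]), array([257, 209,   5,   5,  19], dtype=int32)) (array([304.5   , 208.8043]), array([302, 204,   6,  11,  46], dtype=int32))
[0.5966 0.1562 0.106 ] tri (array([0.5983, 0.1581, 0.0942]), np.float64(0.0007526359886541296))
blue (array([342.8, 288.5]), array([342, 287,   3,   4,  10], dtype=int32)) (array([271.8696, 293.3043]), array([269, 287,   6,  14,  69], dtype=int32))
[ 0.4399 -0.0163  0.054 ] tri (array([ 0.44  , -0.0164,  0.0426]), np.float64(0.00043244455129532735))
dist 0.23300267771023037 235.77107541002565 yaw -1.7344358078802573
(array([227.8791, 234.5457]), array([218, 224,  21,  22, 339], dtype=int32))
((228.00003051757812, 234.50001525878906), (18.675241470336914, 18.432706832885742), 14.03624439239502)
cubetop [0.5336 0.2424 0.104 ]
cubetop [0.5706 0.2343 0.104 ]
cubetop [0.5613 0.1964 0.104 ]
cubetop [0.5244 0.2047 0.104 ]
white [296.6114 250.4037] [ 209  210  162   75 3688] ((291.1847839355469, 243.6407928466797), (163.20965576171875, 50.73339080810547), 16.53483772277832)
white [295.4259 270.7593] [287 266  16  11 108] ((294.8077087402344, 270.4615478515625), (14.708710670471191, 9.21745777130127), 11.309932708740234)
white [225.88 257.93] [219 253  16  10 100] ((226.5, 257.5), (9.0, 15.0), 90.0)
white [302.8986 232.1159] [297 227  13  10  69] ((303.2972717285156, 231.7162322998047), (12.329923629760742, 8.219949722290039), 9.462322235107422)
dish [0.6631 0.0276 0.0185]
can [ 0.603  -0.1786  0.0575]
bot [ 0.5506 -0.1977  0.0643]
obj [ 0.4653 -0.2092  0.0412]
(285, 100) [0.7905 0.0958 0.2138]
(285, 165) [0.6958 0.1057 0.0935]
(440, 150) [ 0.5915 -0.1221  0.5545]
(380, 180) [ 0.6004 -0.0686  0.3625]
(530, 240) [ 0.5324 -0.3797  0.1539]
(500, 265) [ 0.4887 -0.3429  0.0784]
(600, 250) [ 0.4935 -0.4135  0.3572]
(250, 325) [ 0.3583  0.1901 -0.0163]
```

View pics/t1.png

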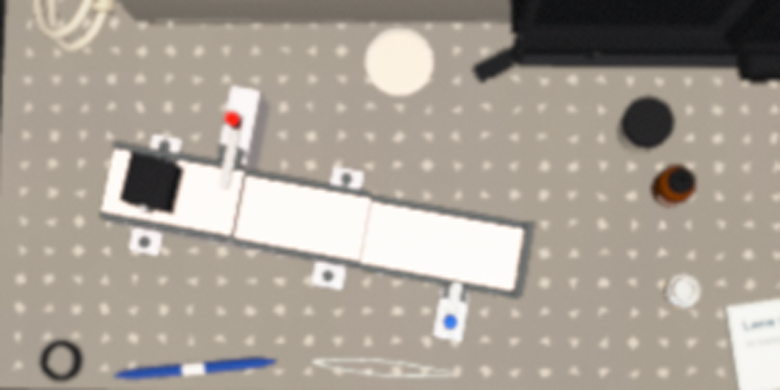

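The enlarged top view shows the gate at (232,120), the keeper at (450,322), the cube at (150,183), and tall furniture behind and to the right. I check the furniture extents before moving.

```bash
cat >> h.py <<'E'
def rackpose(red,blue,a=(-80,62),b=(118,-66)):
    a,b=np.array(a)/1e3,np.array(b)/1e3
    d=(blue-red)[:2];yaw=np.arctan2(d[1],d[0])-np.arctan2(*(b-a)[::-1])
    M=np.array([[np.cos(yaw),-np.sin(yaw)],[np.sin(yaw),np.cos(yaw)]])
    return yaw,(red[:2]+blue[:2])/2-M@(a+b)/2
YAW,O=-1.7344,np.array([.5234,.0884])
def setrack(y,o):
    global YAW,O;YAW,O=y,np.array(o)
def W(x,y,z):
    c,s=np.cos(YAW),np.sin(YAW);return np.array([O[0]+c*x-s*y,O[1]+s*x+c*y,z])
def Rk(p):
    c,s=np.cos(YAW),np.sin(YAW);d=np.array(p[:2])-O;return np.array([c*d[0]+s*d[1],-s*d[0]+c*d[1],p[2]])
def rot(kind,flip=False):
    c,s=np.cos(YAW),np.sin(YAW);ex=np.array([c,s,0]);ey=np.array([-s,c,0])
    y=ey if kind=='A' else ex   # A: finger line along rack y; B: along rack x
    if flip:y=-y
    z=np.array([0,0,-1.]);return R.from_matrix(np.c_[np.cross(y,z),y,z]).as_rotvec()
E
python3 - <<'E'
from h import *
from cell import inverse_kinematics,cams,manip
np.set_printoptions(precision=3,suppress=True)
for f in('top0','side0'):
    t=dict(np.load(f+'.npz'));v,u=np.mgrid[0:480:3,0:640:3];u=u.ravel();v=v.ravel()
    p=cv2.undistortPoints(np.c_[u,v].astype(float)[:,None],t['intrinsics'],np.array([float(t['k1']),0,0,0.]))[:,0]
    z=t['z_map'][v,u];X=np.c_[p,np.ones(len(p))]*z[:,None];X=X[z>0]@R.from_rotvec(t['orientation']).as_matrix().T+t['position']
    if f=='top0':
        X=X[(X[:,0]>.15)&(X[:,2]>.08)]
        r=np.hypot(X[:,0],X[:,1])
        for lo in np.arange(-.7,.4,.1):
            k=(X[:,1]>=lo)&(X[:,1]<lo+.1)
            for xl in np.arange(.2,.8,.1):
                q=k&(X[:,0]>=xl)&(X[:,0]<xl+.1)
                if q.any():print('y%.1f x%.1f n%d zmax %.3f zmin %.3f minr %.3f'%(lo,xl,q.sum(),X[q,2].max(),X[q,2].min(),r[q].min()))
for n,p in dict(gate=W(-.08,.045,.15),push=W(-.165,0,.08),keep=W(.118,-.09,.036),mid=W(.1,0,.03)).items():
    for k in'AB':
        for f in(0,1):
            try:print(n,k,f,inverse_kinematics(p,rot(k,f)))
            except Exception as e:print(n,k,f,e)
E
```

```text
y-0.5 x0.3 n60 zmax 0.446 zmin 0.419 minr 0.539
y-0.5 x0.4 n327 zmax 0.424 zmin 0.083 minr 0.569
y-0.5 x0.5 n440 zmax 0.492 zmin 0.334 minr 0.644
y-0.5 x0.6 n1 zmax 0.419 zmin 0.419 minr 0.750
y-0.4 x0.3 n76 zmax 0.441 zmin 0.351 minr 0.533
y-0.4 x0.4 n460 zmax 0.419 zmin 0.080 minr 0.546
y-0.4 x0.5 n733 zmax 0.562 zmin 0.081 minr 0.616
y-0.4 x0.6 n568 zmax 0.655 zmin 0.081 minr 0.673
y-0.4 x0.7 n68 zmax 0.656 zmin 0.651 minr 0.763
y-0.3 x0.5 n382 zmax 0.569 zmin 0.233 minr 0.623
y-0.3 x0.6 n1001 zmax 0.655 zmin 0.140 minr 0.633
y-0.3 x0.7 n588 zmax 0.655 zmin 0.588 minr 0.732
y-0.2 x0.5 n189 zmax 0.563 zmin 0.306 minr 0.601
y-0.2 x0.6 n1110 zmax 0.602 zmin 0.285 minr 0.609
y-0.2 x0.7 n483 zmax 0.593 zmin 0.588 minr 0.708
y-0.1 x0.5 n65 zmax 0.563 zmin 0.365 minr 0.594
y-0.1 x0.6 n733 zmax 0.603 zmin 0.091 minr 0.604
y-0.1 x0.7 n528 zmax 0.593 zmin 0.177 minr 0.700
y-0.1 x0.8 n246 zmax 0.519 zmin 0.202 minr 0.801
y-0.0 x0.6 n99 zmax 0.194 zmin 0.090 minr 0.694
y-0.0 x0.7 n304 zmax 0.220 zmin 0.192 minr 0.703
y-0.0 x0.8 n300 zmax 0.234 zmin 0.209 minr 0.804
y0.1 x0.5 n15 zmax 0.108 zm
[... 433 characters left out ...]
0 minr 0.772
gate A 0 [ 0.227  0.198  1.854 -0.     1.089  0.391]
gate A 1 None
gate B 0 [ 0.227  0.198  1.854 -0.     1.089  1.962]
gate B 1 [ 0.227  0.198  1.854 -0.     1.089 -1.18 ]
push A 0 [ 0.387  0.277  1.9   -0.     0.964  0.551]
push A 1 None
push B 0 [ 0.387  0.277  1.9   -0.     0.964  2.121]
push B 1 [ 0.387  0.277  1.9   -0.     0.964 -1.02 ]
keep A 0 [-0.092  0.004  2.318 -0.     0.819  0.071]
keep A 1 None
keep B 0 [-0.092  0.004  2.318 -0.     0.819  1.642]
keep B 1 [-0.092  0.004  2.318 -0.     0.819 -1.499]
mid A 0 [-0.069  0.18   2.137 -0.     0.825  0.094]
mid A 1 None
mid B 0 [-0.069  0.18   2.137 -0.     0.825  1.665]
mid B 1 [-0.069  0.18   2.137 -0.     0.825 -1.477]
```

```bash
python3 - <<'E'
from h import *
from cell import inverse_kinematics,cams,manip
np.set_printoptions(precision=4,suppress=True)
manip.set_gripper(0.0)
a=-1.35
q=inverse_kinematics([.40*np.cos(a),.40*np.sin(a),.30],manip.state()['tcp_rot'])
q=np.array(q);q[0]=a;q[5]=-.037;print(q)
manip.set_joints(q)
q[0]=0.2;q[5]=-1.2;manip.set_joints(q)
s=manip.state();print(s['clock'],s['tool_pos'],s['contact_force'])
manip.move_pose(W(0,.0,.36),rot('B',1))
s=manip.state();c=cams.capture('wrist');print(s['clock'],s['tool_pos'],s['tcp_rot'],c['T_tool_cam'])
np.savez('w1.npz',**c,tp=s['tool_pos'],tr=s['tcp_rot']);cv2.imwrite('pics/w1.png',c['image'])
E
```

```text
[-1.35   -0.3145  2.0575  0.      1.3985 -0.037 ]
4.55 [0.3865 0.1032 0.2999] [ 0.5363 -0.0251 -0.1765]
5.2 [0.5226 0.0878 0.359 ] [-0.259  -3.1283  0.0004] [[ 0.0003 -0.9551 -0.2963  0.0759]
 [ 1.      0.0001  0.0005 -0.0007]
 [-0.0004 -0.2963  0.9551 -0.1474]
 [ 0.      0.      0.      1.    ]]
```

View pics/w1.png

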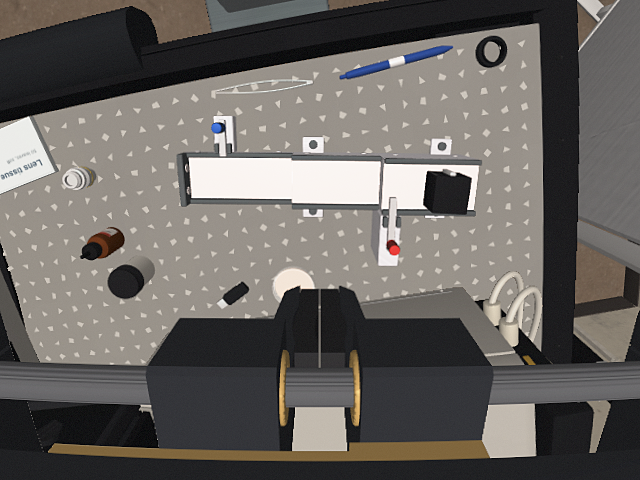

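The wrist view shows red knob top at about (393,250), blue at (217,128), the cube at (448,192) and the step edges at columns 381 and 292. I refine the rack pose from this nearer view.

```bash
cat >> h.py <<'E'
def Tw(c,tp,tr):
    T=np.eye(4);T[:3,:3]=R.from_rotvec(tr).as_matrix();T[:3,3]=tp;return T@c['T_tool_cam']
E
python3 - <<'E'
from h import *
np.set_printoptions(precision=4,suppress=True)
c=dict(np.load('w1.npz'));T=Tw(c,c['tp'],c['tr']);t=dict(np.load('top0.npz'))
P={}
for col,box,z,uvt in(('red',(380,235,405,262),.106,(259.05,210.6)),('blue',(205,115,232,140),.054,(342.8,288.5))):
    b=blobs(c['image'],col,box)[0];h=cv2.cvtColor(c['image'],cv2.COLOR_BGR2HSV)
    print(col,b[0],b[1])
    ys,xs=np.nonzero(b[2]);print([ (int(y),int(xs[ys==y].min()),int(xs[ys==y].max()),int(h[y,int(xs[ys==y].mean()),2])) for y in np.unique(ys)])
    print('mid-knob',onplane(c,b[0],z-.008,T),tri(ray(c,b[0],T),ray(t,uvt)))
    P[col]=onplane(c,b[0],z-.008,T)
y,o=rackpose(P['red'],P['blue']);print('rack',y,o,np.linalg.norm((P['red']-P['blue'])[:2]))
setrack(y,o)
# deck white edges
for u,v,z,n in((381,182,.064,'edge1'),(292,180,.038,'edge2'),(189,180,.012,'stop'),(477,187,.064,'rear'),(430,160,.072,'railL'),(340,156,.046,'rail')):
    print(n,Rk(onplane(c,(u,v),z,T)))
print('cube TL/TR/BR/BL top',[Rk(onplane(c,p,.104,T)) for p in((426,172),(470,176),(468,213),(426,210))])
print('wm',[ (x[0],x[1]) for x in blobs(c['image'],'white',(180,140,490,225))[:4]])
E
```

```text
red [393.2432 248.0541] [387 240  13  15 111]
[(240, 390, 392, 114), (241, 388, 390, 124), (242, 387, 392, 75), (243, 387, 393, 91), (244, 390, 394, 74), (245, 391, 396, 140), (246, 389, 397, 236), (247, 390, 398, 243), (248, 389, 399, 237), (249, 389, 399, 235), (250, 389, 399, 234), (251, 389, 399, 234), (252, 390, 398, 232), (253, 391, 398, 232), (254, 392, 396, 230)]
mid-knob [0.5989 0.1571 0.098 ] (array([0.5973, 0.1566, 0.1024]), np.float64(0.00020663962806193544))
blue [216.2651 127.6145] [212 123  10  10  83]
[(123, 214, 218, 199), (124, 213, 219, 229), (125, 212, 220, 220), (126, 212, 220, 214), (127, 212, 221, 214), (128, 212, 221, 208), (129, 212, 221, 206), (130, 212, 220, 204), (131, 213, 220, 203), (132, 214, 219, 178)]
mid-knob [ 0.4407 -0.0182  0.046 ] (array([ 0.4404, -0.0164,  0.0529]), np.float64(0.0008956127388613296))
rack -1.7309345043923328 [0.5248 0.0879] 0.23614194739303906
edge1 [-0.069  -0.0054  0.064 ]
edge2 [ 0.0336 -0.004   0.038 ]
stop [ 0.1667 -0.0011  0.012 ]
rear [-0.1801  0.0003  0.064 ]
railL [-0.121  -0.0311  0.072 ]
rail [-0.0232 -0.0329  0.046 ]
cube TL/TR/BR/BL top [array([-0.1088, -0.0223,  0.104 ]), array([-0.1552, -0.0182,  0.104 ]), array([-0.1571,  0.0212,  0.104 ]), array([-0.1116,  0.0178,  0.104 ])]
wm [(array([285.9563, 179.6023]), array([ 189,  158,  192,   46, 7847], dtype=int32)), (array([416.7984, 184.8454]), array([ 381,  164,   98,   61, 2575], dtype=int32)), (array([440.6804, 146.9224]), array([431, 140,  21,  15, 219], dtype=int32)), (array([313.1869, 146.3081]), array([303, 140,  21,  13, 198], dtype=int32))]
```

```bash
sed -i 's/^YAW,O=.*/YAW,O=-1.732,np.array([.5243,.0881])/' h.py; cat >> h.py <<'E'
def rs(m):
    s=m.state();f=s['contact_force'];c,sn=np.cos(YAW),np.sin(YAW)
    return s['clock'],Rk(s['tool_pos']),np.array([c*f[0]+sn*f[1],-sn*f[0]+c*f[1],f[2]])
E
python3 - <<'E'
from h import *
from cell import cams,manip
np.set_printoptions(precision=4,suppress=True)
r=rot('B',1)
manip.move_pose(W(-.08,.040,.15),r)
manip.move_linear(W(-.08,.040,.089),.12);print(rs(manip))
manip.move_linear(W(-.08,.064,.089),.06);print(rs(manip))
y=.064
while y<.078:
    y+=.0015;manip.move_linear(W(-.08,y,.089),.05);a=rs(manip);print(a)
    if a[2][1]<-8:break
manip.move_linear(W(-.08,.055,.089),.1)
manip.move_linear(W(-.08,.04,.15),.2)
manip.move_pose(W(-.19,0,.14),rot('A'))
s=manip.state();c=cams.capture('wrist')
np.savez('w2.npz',**c,tp=s['tool_pos'],tr=s['tcp_rot']);cv2.imwrite('pics/w2.png',c['image']);print(rs(manip))
t=cams.capture('top');b=blobs(t['image'],'red',(245,190,280,225))
print('red rack',[Rk(onplane(t,x[0],.106)) for x in b])
E
```

```text
(6.8167, array([-0.0801,  0.0407,  0.0898]), array([-0.7335,  0.2923,  0.6537]))
(7.3667, array([-0.08  ,  0.0646,  0.089 ]), array([ 0.1897, -0.3393, -0.2175]))
(7.6167, array([-0.08  ,  0.0654,  0.0889]), array([-0.1699, -0.5086,  0.2721]))
(7.8667, array([-0.08  ,  0.0668,  0.0889]), array([ 0.2996, -0.0966, -0.4529]))
(8.1167, array([-0.08  ,  0.0684,  0.0889]), array([-0.6173, -0.2693,  0.1008]))
(8.3667, array([-0.08  ,  0.0697,  0.0889]), array([-0.061 , -2.0039,  0.3788]))
(8.6167, array([-0.0799,  0.0699,  0.0888]), array([-0.4272, -6.1084,  2.8856]))
(8.8667, array([-0.08  ,  0.07  ,  0.0887]), array([-0.6585, -9.9631,  6.1089]))
(11.2667, array([-0.1896, -0.0001,  0.1394]), array([ 0.1182,  0.8558, -0.0493]))
red rack [array([-0.0787,  0.0846,  0.106 ])]
```

View pics/w2.png

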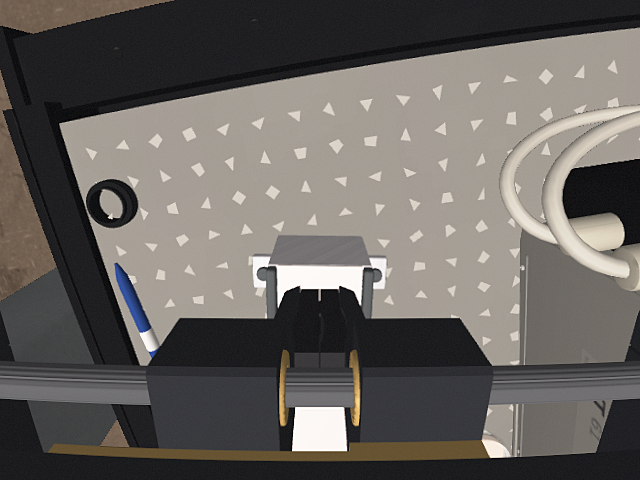

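The wrist view only shows the rear ramp and rail ends, (260-385, 240-300); the cube is hidden behind the fingers. The bolt met its stop: force rose at finger y 70 and the knob reads about y 85. Now I push the cube slowly toward the first edge.

```bash
cat >> h.py <<'E'
def look(cams,name,boxes={'top':(200,215,385,285),'side':(235,190,340,325)}):
    ims=[]
    for n in('top','side'):
        c=cams.capture(n);x0,y0,x1,y1=boxes[n]
        ims.append(cv2.resize(c['image'][y0:y1,x0:x1],(int(300*(x1-x0)/(y1-y0)) if n=='side' else 560,300 if n=='side' else 212),interpolation=cv2.INTER_CUBIC))
    w=max(i.shape[1] for i in ims)
    cv2.imwrite(name,np.vstack([cv2.copyMakeBorder(i,0,0,0,w-i.shape[1],0) for i in ims]))
def cubetop(c,z,box):
    # black blob biggest; centroid cast to plane z
    b=blobs(c['image'],'black',box,20)
    return [(Rk(onplane(c,x[0],z))*1e3,int(x[1][4])) for x in b[:2]]
E
python3 - <<'E'
from h import *
from cell import cams,manip
np.set_printoptions(precision=1,suppress=True)
manip.move_linear(W(-.188,0,.078),.15)
manip.move_linear(W(-.108,0,.078),.08)
for x in(-.108,-.106,-.104,-.102,-.100):
    manip.move_linear(W(x,0,.078),.03);a=rs(manip)
    t=cams.capture('top');s=cams.capture('side')
    print(a[0],a[1]*1e3,a[2],'top',cubetop(t,.104,(212,220,320,262)),'side',[(x_[0],x_[1][4]) for x_ in blobs(s['image'],'black',(245,185,300,250),20)[:2]])
look(cams,'pics/p1.png')
E
```

```text
13.2833 [-108.3   -0.1   77.9] [ 0.5  0.1 -0.9] top [(array([-72.3,   2.6, 104. ]), 294), (array([-133.6,  -33.8,  104. ]), 29)] side [(array([274.9, 207.7]), np.int32(890))]
13.6333 [-105.9   -0.    78. ] [-0.2  0.1  0.8] top [(array([-70.3,   1.8, 104. ]), 275), (array([-131. ,  -33.9,  104. ]), 27)] side [(array([275.1, 207.7]), np.int32(903))]
13.9833 [-103.8    0.    78. ] [0.8 0.4 0.2] top [(array([-67.9,   2.1, 104. ]), 272), (array([-127.5,  -34. ,  104. ]), 29)] side [(array([275.5, 208.2]), np.int32(910))]
14.3333 [-101.8   -0.    78. ] [-0.  -0.8 -0.7] top [(array([-66.2,   2.1, 104. ]), 265), (array([-124.9,  -34. ,  104. ]), 27)] side [(array([275.7, 208.3]), np.int32(930))]
14.6833 [-99.9  -0.   78. ] [-0.   0.4 -0.4] top [(array([-51.2,   0.2, 104. ]), 379), (array([-122.4,  -34. ,  104. ]), 29)] side [(array([273.1, 199.2]), np.int32(569)), (array([282.8, 237.9]), np.int32(455))]
```

View pics/p1.png

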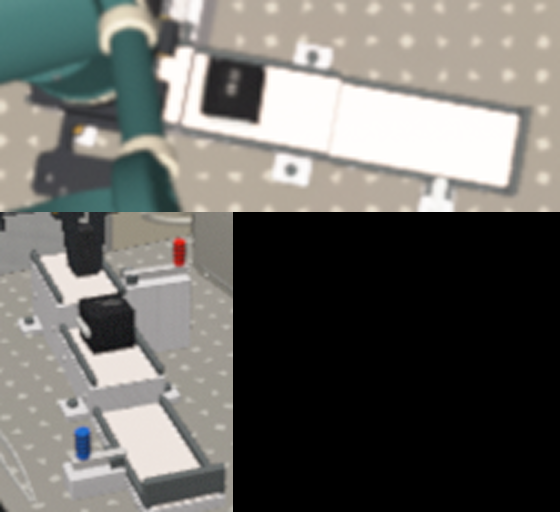

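The picture shows the cube tumbled and flat on the middle deck, at crop (203-265, 55-125) in the top view, about 10 mm from the riser. The gap is narrower than the finger, so I push high from over the top deck first and then drop in behind it.

```bash
python3 - <<'E'
from h import *
from cell import cams,manip
np.set_printoptions(precision=1,suppress=True)
def chk(z):
    a=rs(manip);t=cams.capture('top')
    print(a[0],a[1]*1e3,a[2],cubetop(t,z,(250,225,372,275)));return a
manip.move_linear(W(-.1,0,.0695),.05);chk(.078)
manip.move_linear(W(-.053,0,.0695),.07);chk(.078)
manip.move_linear(W(-.0555,0,.0695),.05)
manip.move_linear(W(-.0555,0,.054),.06);a=chk(.078)
assert abs(a[2][2])<6
manip.move_linear(W(-.004,0,.054),.07);chk(.078)
x=-.004
while x<.014:
    x+=.002;manip.move_linear(W(x,0,.054),.03);a=rs(manip)
    t=cams.capture('top');b=cubetop(t,.078,(250,225,372,275));print(a[0],a[1]*1e3,a[2],b)
    if b and b[0][0][0]>46:break
look(cams,'pics/p2.png')
E
```

```text
15.2 [-99.7  -0.6  68.7] [-0.4 -0.1  0.6] [(array([-33.6,   0.3,  78. ]), 267), (array([-74.3, -63.5,  78. ]), 20)]
16.075 [-52.9   0.1  69.6] [-0.7 -1.4 -0. ] [(array([-8.7, -0.6, 78. ]), 132), (array([-69.9, -33.1,  78. ]), 24)]
16.7833 [-55.2  -0.7  53. ] [ 0.3 -0.1 -0.6] [(array([-9.2, -0.8, 78. ]), 139), (array([-67.1, -34.8,  78. ]), 25)]
17.7167 [-3.9  0.1 54. ] [-0.5 -0.4  0.4] [(array([-13.9, -34.2,  78. ]), 25)]
18.0167 [-2.2 -0.  53.9] [-0.2 -0.6 -0.8] [(array([-13.6, -34.2,  78. ]), 25)]
18.3167 [ 0.1 -0.  54. ] [-0.  -0.5  1. ] [(array([-10.5, -34.1,  78. ]), 25), (array([48.7, 44.9, 78. ]), 21)]
18.6167 [ 2.1 -0.  54. ] [-0.6 -0.1 -0.6] [(array([ -8.7, -34.1,  78. ]), 24)]
18.9167 [ 4.2 -0.  54. ] [-0.4  0.2 -0.3] [(array([69.6, -2.6, 78. ]), 94), (array([ -6.7, -34.3,  78. ]), 24)]
```

View pics/p2.png

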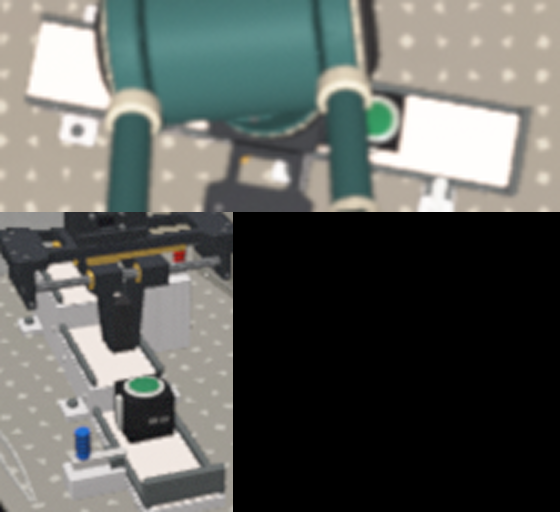

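Both views show the cube upright on the bottom deck with the green window up: top crop (378,118), side crop (145,385). Next I push it to the end stop, high at first and then low.

```bash
python3 - <<'E'
from h import *
from cell import cams,manip
np.set_printoptions(precision=1,suppress=True)
def p():
    a=rs(manip);print(a[0],a[1]*1e3,a[2]);return a
manip.move_linear(W(.004,0,.0435),.06);p()
manip.move_linear(W(.054,0,.0435),.07);p()
manip.move_linear(W(.0515,0,.0435),.05)
manip.move_linear(W(.0515,0,.027),.06);a=p();assert abs(a[2][2])<6
manip.move_linear(W(.110,0,.027),.07);p()
x=.110
while x<.124:
    x+=.001;manip.move_linear(W(x,0,.027),.03);a=p()
    if a[2][0]<-3:break
manip.move_linear(W(x-.012,0,.027),.08)
manip.move_linear(W(x-.012,0,.10),.2)
manip.move_pose(W(.118,-.105,.13),rot('B',1))
t=cams.capture('top');b=blobs(t['image'],'green',(300,230,385,290));print('green',[(Rk(onplane(t,q[0],.052))*1e3,q[1][4]) for q in b])
look(cams,'pics/p3.png')
E
```

```text
19.3917 [ 4.2 -0.8 42.6] [ 0.5 -0.9 -0.1]
20.2583 [54.1  0.1 43.5] [-0.3 -0.3 -0.1]
20.9333 [51.6 -0.8 26.1] [0.3 0.5 1. ]
21.9167 [110.   0.  27.] [-0.1 -0.6 -0.2]
22.1667 [110.7  -0.   27. ] [-0.4  0.1 -1.3]
22.4167 [111.9  -0.   27. ] [ 0.2 -0.3  0.3]
22.6667 [113.1   0.   27. ] [ 0.8  0.2 -0.2]
22.9167 [114.1   0.   27. ] [ 0.5  0.3 -0.3]
23.1667 [115.1   0.   27. ] [ 0.  -0.2 -0.1]
23.4167 [115.5   0.4  27.2] [-3.8  0.4  0.3]
green [(array([ 97.8, -62.3,  52. ]), np.int32(601)), (array([145.8,  -1.7,  52. ]), np.int32(85)), (array([198.9, -49. ,  52. ]), np.int32(20))]
```

View pics/p3.png

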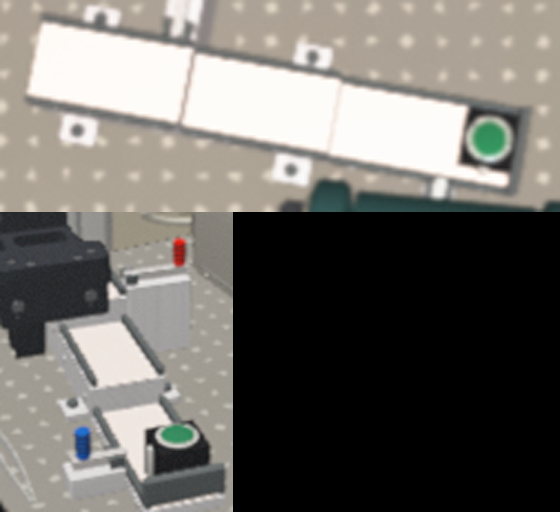

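The cube now sits against the end stop, window up, with its centre measured at x 145.8 (146 expected). Last is the keeper.

```bash
python3 - <<'E'
from h import *
from cell import cams,manip
np.set_printoptions(precision=1,suppress=True)
def p():
    a=rs(manip);print(a[0],a[1]*1e3,a[2]);return a
manip.move_linear(W(.118,-.095,.037),.12);p()
manip.move_linear(W(.118,-.063,.037),.06);p()
y=-.063
while y<-.048:
    y+=.0015;manip.move_linear(W(.118,y,.037),.05);a=p()
    if a[2][1]<-8:break
manip.move_linear(W(.118,-.085,.037),.1)
manip.move_linear(W(.118,-.10,.16),.2)
manip.move_pose(W(-.05,-.10,.30),rot('B',1))
t=cams.capture('top');s=cams.capture('side')
for col,z in(('green',.052),('blue',.054),('red',.106)):
    print(col,[(Rk(onplane(t,q[0],z))*1e3,q[1][4]) for q in blobs(t['image'],col,(245,190,385,300))])
for n,uv in dict(dish=(323,188),can=(419,212),bot=(429,236),obj=(433,277)).items():
    i0=np.load('top0.npz')['image'];u,v=uv;d=np.abs(i0[v-18:v+18,u-18:u+18].astype(int)-t['image'][v-18:v+18,u-18:u+18]);print(n,d.mean())
look(cams,'pics/p4.png',{'top':(200,170,450,300),'side':(235,190,340,325)})
E
```

```text
26.725 [118.  -94.5  37.5] [-0.2  0.6 -1.3]
27.4083 [117.9 -62.7  36.9] [0.3 0.1 0.5]
27.6583 [118.  -61.5  37. ] [ 0.3 -0.5 -0. ]
27.9083 [118.  -60.9  36.8] [-1.  -3.8  2.4]
28.1583 [118.  -60.8  36.5] [-0.8 -7.6  4.8]
28.4083 [118.  -60.7  36.2] [-0.7 -9.7  7.9]
green [(array([145.5,  -1.8,  52. ]), np.int32(87))]
blue [(array([116.9, -45.7,  54. ]), np.int32(12))]
red [(array([-78.7,  84.6, 106. ]), np.int32(22))]
dish 2.4801954732510287
can 2.471965020576132
bot 2.616255144032922
obj 2.9621913580246915
```

View pics/p4.png

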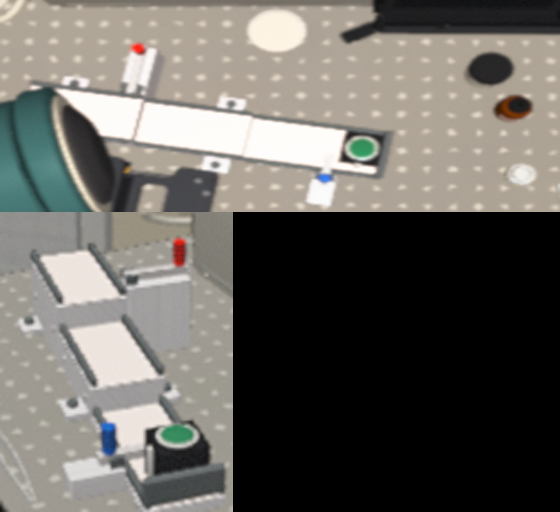

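The keeper moved in, but its knob reads y -45.7 where -42 is expected, so it may be about 3 mm short. I check from close by.

```bash
python3 - <<'E'
from h import *
from cell import cams,manip
np.set_printoptions(precision=1,suppress=True)
manip.move_pose(W(.118,.035,.22),rot('B',1));manip.dwell(.2)
s=manip.state();c=cams.capture('wrist');T=Tw(c,s['tool_pos'],s['tcp_rot']);h=cv2.cvtColor(c['image'],cv2.COLOR_BGR2HSV)
for q in blobs(c['image'],'blue',None,100)[:3]:print('blue',q[0],q[1],Rk(onplane(c,q[0],.054,T))*1e3)
for q in blobs(c['image'],'green',None,100)[:1]:print('green',q[0],q[1],Rk(onplane(c,q[0],.052,T))*1e3)
np.savez('w5.npz',**c,tp=s['tool_pos'],tr=s['tcp_rot']);cv2.imwrite('pics/w5.png',c['image']);print(rs(manip))
E
```

```text
blue [522.3   9. ] [486   0  71  20 647] [ -32.4 -119.    54. ]
blue [319.5 108.9] [312 102  16  15 183] [117.1 -45.1  54. ]
green [283.5 166.6] [268 151  32  32 775] [145.8  -0.7  52. ]
(31.85, array([0.1, 0. , 0.2]), array([-0.3,  0.4,  0.5]))
```

View pics/w5.png

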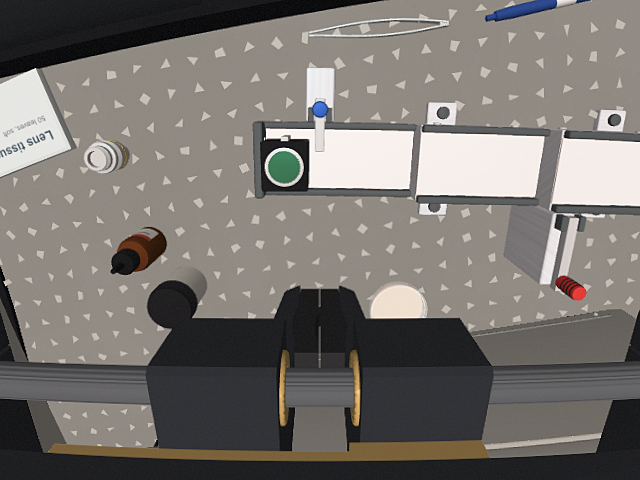

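The view shows the bolt crossing behind the cube, with its tip at (320,151), the knob at (320,109) and the green window at (284,167). I measure the bolt tip and knob against the rails in this same picture.

```bash
python3 - <<'E'
from h import *
np.set_printoptions(precision=1,suppress=True)
c=dict(np.load('w5.npz'));T=Tw(c,c['tp'],c['tr']);im=c['image']
g=cv2.cvtColor(im,cv2.COLOR_BGR2GRAY)
print('col365',[(v,int(g[v,365])) for v in list(range(118,138))+list(range(184,202))])
print('col320',[(v,int(g[v,320])) for v in range(140,162)])
for n,u,v,z in(('tip',320,151.5,.030),('tipbottom',320,151.5,.022)):print(n,Rk(onplane(c,(u,v),z,T))*1e3)
for v in(122,124,126,128,130,132,186,188,190,192,194,196,198):print(v,'railtop',Rk(onplane(c,(365,v),.020,T))[1]*1e3,'deck',Rk(onplane(c,(365,v),.012,T))[1]*1e3)
E
```

```text
col365 [(118, 140), (119, 141), (120, 141), (121, 146), (122, 120), (123, 93), (124, 96), (125, 99), (126, 99), (127, 97), (128, 82), (129, 41), (130, 250), (131, 252), (132, 244), (133, 243), (134, 243), (135, 243), (136, 243), (137, 243), (184, 242), (185, 242), (186, 245), (187, 249), (188, 187), (189, 42), (190, 84), (191, 101), (192, 97), (193, 96), (194, 91), (195, 81), (196, 103), (197, 148), (198, 141), (199, 138), (200, 139), (201, 140)]
col320 [(140, 221), (141, 223), (142, 221), (143, 222), (144, 220), (145, 222), (146, 221), (147, 221), (148, 221), (149, 223), (150, 225), (151, 168), (152, 252), (153, 245), (154, 243), (155, 243), (156, 243), (157, 243), (158, 243), (159, 243), (160, 243), (161, 243)]
tip [116.6 -10.7  30. ]
tipbottom [116.5 -10.   22. ]
122 railtop -34.95917745147318 deck -34.81750367932463
124 railtop -33.293451830036794 deck -33.11351632599156
126 railtop -31.6238111430681 deck -31.405523978037266
128 railtop -29.95022193282338 deck -29.693492409193222
130 railtop -28.272650560899557 deck -27.9773872083819
132 railtop -26.59106320452364 deck -26.257173775920947
186 railtop 20.459132674315665 deck 21.873765508213307
188 railtop 22.2677703621251 deck 23.723947619316966
190 railtop 24.081502789413566 deck 25.579341496109468
192 railtop 25.900371184981605 deck 27.439989314417332
194 railtop 27.724417093600415 deck 29.30593357329526
196 railtop 29.55368238100816 deck 31.177217100137998
198 railtop 31.388209238967256 deck 33.05388305585319
```

Measured the same way, the rails read 2 to 3 mm low in y. Corrected for that, the bolt tip is at y -8 and the knob at -42, so the keeper is fully in. I hand in.

```bash
python3 -c "
from cell import order
print(order.close_job())"
```

```text
the job is handed in; nothing more can be done
None
```

The job is handed in: the cube rests window-up against the end stop with the gate fully open and the keeper fully in behind it, the objective, bottle, dish and canister show no movement, and it took about 32 s of the 61 s allowed.

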